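Loosen the left-hand arbor knob

TASK

Two abrasive wheels stand on upright arbors, each held by a T-shaped knob. The orange knob has a left-hand thread: loosen it by turning it clockwise (seen from above), from near the red mark until its white end points at the green mark on the paper disc under it, then let go of it. Do not tighten the orange knob past its red mark, and leave the black knob as it is.

Things in the scene. Friction and masses are not known exactly. Their poses are not given: they have to be found in the camera images.
- lh_knob_grip (a point): Centre of the orange T-knob's grip bar, on the knob's upright axis, about 90 mm above the table; turns with the knob, rises 1 mm per 60 degrees of loosening. Bar 58 mm long (x, pointing to its white end), 14 thick (y), 24 tall (z, up): top 12 mm above this point, underside 12 mm below. Stem under it: 15 mm diameter. Pinch the bar across its thickness from above.
- lh_stand: Stand under the orange knob, bolted to the table; origin on the knob's axis at the table top. x points to the red mark. Foot 124 mm diameter; brown-red abrasive wheel 130 mm diameter, top at 46 mm; paper disc with the red and green marks 92 mm diameter, top at 50 mm; steel flange 54 mm diameter, top at 56 mm; knob's stem foot 20 mm diameter up to 62 mm.
- lh_knob (a joint): Turn of the orange knob, rad: 0 when its white end points at the red mark (tight), growing clockwise seen from above (loosening), 1.4 (80 degrees) when the white end points at the green mark. Starts at 0 to 0.35, can turn from -0.5 to 2.3, resists with about 0.12 N m both ways, stays where it is left.
- rh_knob_tip (a point): Outer face of the white end of the black T-knob, a bystander of the same shape and height on the other stand (grey wheel): 29 mm from that knob's upright axis, along its bar, 12 mm below the bar's top. It has an ordinary right-hand thread and is to stay as it is.

How it is judged:
By the outcome, as a careful person would: the job done as asked, in the order asked, and still so for the second after the job is handed in, with the robot touching nothing.
It also fails if it takes over 48 s, if anything falls off the work surface, if the arm or the gripper's body presses on something with over 40 N, if the wrist force passes 120 N, or if a joint passes its speed limit or range.

ROBOT

A 7-joint arm with a two-finger parallel gripper is mounted at the origin on a cart in front of the work surface, level with it; the furniture and walls round the work are solid. World frame = base frame: x ahead of the robot, y to its left, z up, the work surface at z = 0. Lengths are in mm, angles in rad, forces in N, time in s.
With the tool pointing down it reaches from about 400 to 875 mm from the base axis. Payload 6.5 kg.
Tool frame: the origin (TCP) lies at the centre of the arm's flange, where the gripper is bolted on; the fingertips stand 173 mm ahead of it and the grasp point (between the pads) lies 155 mm ahead of it; z points along the fingers, y is the line along which they close (so a half turn about z gives the same grasp; the last joint's range is limited). The gripper opens to 85 mm and grips with 20 to 120 N. Pads are 22 mm wide; open, the fingers measure 114 mm over their backs; the gripper's body (76 mm by 85 mm) begins 54 mm behind the grasp point. The pads swing forward as they close: fully open they stand 13 mm farther back than shut.
Start: joints at [1.223, 0.536, -0.004, 1.538, 0.003, 1.067, -0.071], TCP at [180.756, -624.354, 404.69] pointing down, gripper open.
Joint ranges: [-2.7, 2.7], [-0.37, 2.16], [-1.27, 1.26], [0.24, 2.4], [-1.31, 4.45], [0.19, 1.91], [-2.76, 2.76]. Speed limits (rad/s): [2.39, 2.39, 3.14, 3.14, 3.14, 3.14, 3.14].

INTERFACE

Orientations are given as a rotation vector (axis times angle).
In Python, from workcell import r, hand, cams, job gives the robot as it stands. The module is installed in compiled form; this text tells all that it offers. Calls block until the motion is done:
- r.reach(position, orientation): joint-space move of the TCP to a pose.
- r.move_linear(position, rotation=None, vel=150, guard=None): straight line of the TCP; rotation=None keeps the orientation; vel is the mean speed in mm/s. With guard (N) it stops when the force on the tool has changed by that much, and returns True; else False.
- r.goto_joints(angles): joint-space move.
- hand.grip(opening, force=None): finger opening in mm; force is the grip in N (None keeps the last); returns when the fingers have stopped.
- r.hold(seconds).
- r.solve_ik(position, orientation): joint angles nearest the present ones, or None.
- r.sense(): the state.
- cams.camera(name): name is "side" or "top"; returns the picture (400x640x3 uint8, blue, green, red); there is no depth.
- cams.calibration(name): a dict with "camera_matrix" (3x3 intrinsics, pixels), "dist" ([k1, k2, p1, p2, k3] as OpenCV has them; the pictures are not rectified), "R" (3x3) and "t" (3): a world point X has camera coordinates R X + t. Camera axes: x right, y down, z forward; pixel columns grow to the right and rows downward; lengths in mm; the calibration is good to about 2 mm. A picture is of the moment at which its call begins. calibration takes no time and is no camera call.
A pose or a line that the arm cannot do raises r.MotionError and nothing moves.
- job.finish_job(): hands the job in; it is judged then, once.
The state is a dict: "clock": time; "joints": joint angles; "dq": joint speeds; "joint_efforts": joint torques, N m; "tcp_pos": TCP position; "tool_rot": TCP orientation; "force": force on the tool from outside, world axes, zero at the start; "ft_torque": the same for the moment, N m; "grip_width": finger opening in mm; "gripper_force": force on a finger pad.
Only numpy, scipy, OpenCV 4.12 (cv2) and the standard library are available. Lean on these libraries where they do the work, as an engineer would, in place of code of your own. Each camera call takes 0.05 s, during which the arm holds its last target. There are 200 camera calls.

## Working session

There is one attempt and no reset: what is moved stays moved. The work goes in short steps, each a Python script; the robot and the scene stay as the last script left them, time stands still between calls to the robot, and variables do not carry over. Pictures are saved under pics/ and viewed, at most 10 in all, crops included, and the job is handed in when it is done.

```bash
mkdir -p pics; python3 - <<'E'
from workcell import r,hand,cams,job
import cv2,numpy as np
for n in("top","side"):
    im=cams.camera(n); cv2.imwrite(f"pics/{n}0.png",im)
    c=cams.calibration(n); R=np.array(c["R"]);print(n,np.round(-R.T@np.array(c["t"])),np.round(R,2).tolist(),np.round(c["camera_matrix"],1).tolist(),c["dist"])
s=r.sense();print(s["tcp_pos"],s["tool_rot"],s["clock"],s["grip_width"])
E
```

```text
top [ 434.    2. 1093.] [[-0.02, -1.0, 0.03], [-1.0, 0.02, -0.05], [0.05, -0.03, -1.0]] [[494.8, 0.0, 322.6], [0.0, 494.8, 205.3], [0.0, 0.0, 1.0]] [-0.12167457  0.          0.          0.          0.        ]
side [ 101. -606.  524.] [[0.82, -0.57, -0.01], [-0.31, -0.43, -0.85], [0.48, 0.7, -0.53]] [[372.7, 0.0, 326.3], [0.0, 372.7, 198.9], [0.0, 0.0, 1.0]] [-0.01265083  0.          0.          0.          0.        ]
[ 180.68684125 -624.08533296  403.90514071] [-3.10896047e+00 -4.41104035e-01  5.35273536e-04] 0.1 85.51089636160704
```

View pics/top0.png

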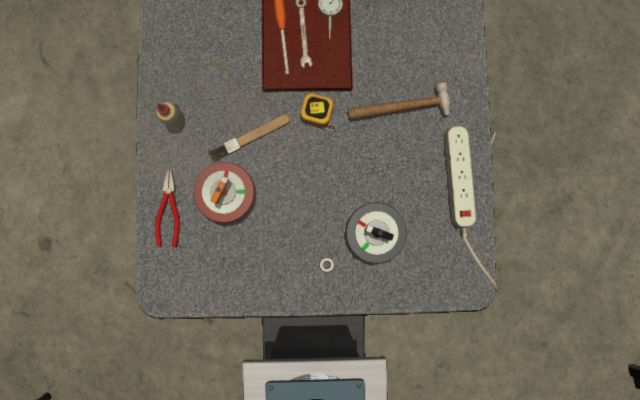

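View pics/side0.png

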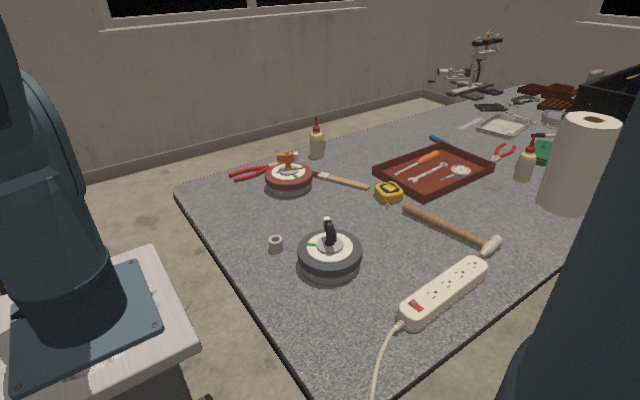

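The top view shows the orange knob at about (221,190), with its white end up-right, the red mark near (226,174) and the green mark near (240,191). The black knob is at (377,232). Next I'll measure the orange one.

```bash
cat > h.py <<'E'
from workcell import r,hand,cams,job
import cv2,numpy as np
from scipy.spatial.transform import Rotation as Ro
def ray(n,uv,z):
    c=cams.calibration(n);R=np.array(c["R"]);t=np.array(c["t"]).ravel()
    p=cv2.undistortPoints(np.array([[uv]],float),np.array(c["camera_matrix"]),np.array(c["dist"]))[0,0]
    o=-R.T@t;d=R.T@np.array([p[0],p[1],1]);return o+d*(z-o[2])/d[2]
def pix(n,X):
    c=cams.calibration(n);R=np.array(c["R"])
    return cv2.projectPoints(np.array([X],float),cv2.Rodrigues(R)[0],np.array(c["t"],float),np.array(c["camera_matrix"]),np.array(c["dist"]))[0].ravel()
def masks(im,box):
    x0,y0,x1,y1=box
    h=cv2.cvtColor(im,cv2.COLOR_BGR2HSV).astype(int);H,S,V=h[...,0],h[...,1],h[...,2]
    b=np.zeros(H.shape,bool);b[y0:y1,x0:x1]=1
    return dict(orange=b&(H>=5)&(H<=20)&(S>150)&(V>120),red=b&((H<4)|(H>174))&(S>150)&(V>120),
      green=b&(H>45)&(H<85)&(S>120),wheel=b&((H<8)|(H>172))&(S>80)&(V<170))
def big(m):
    n,l,s,c=cv2.connectedComponentsWithStats(m.astype(np.uint8));
    if n<2:return None
    k=1+np.argmax(s[1:,4]);return c[k],s[k]
E
python3 - <<'E'
from h import *
im=cv2.imread("pics/top0.png");box=(190,158,260,226)
m=masks(im,box)
for k,v in m.items():
    g=big(v)
    print(k,v.sum(),g)
w=m["wheel"].astype(np.uint8);cs=cv2.findContours(w,cv2.RETR_EXTERNAL,cv2.CHAIN_APPROX_NONE)[0]
c=max(cs,key=len);e=cv2.fitEllipse(cv2.convexHull(c));print(e)
C=ray("top",e[0],46);print("axis",C, "diam",2*np.linalg.norm(ray("top",(e[0][0]+np.mean(e[1])/2,e[0][1]),46)-C))
for k,z in(("red",50),("green",50),("orange",100)):
    if big(m[k]):
        P=ray("top",big(m[k])[0],z);d=P-C;print(k,P,np.hypot(d[0],d[1]),np.degrees(np.arctan2(d[1],d[0])))
cv2.imwrite("pics/c0.png",cv2.resize(im[152:232,180:270],None,fx=7,fy=7,interpolation=cv2.INTER_CUBIC))
s=cv2.imread("pics/side0.png");cv2.imwrite("pics/s0.png",cv2.resize(s[140:205,250:330],None,fx=8,fy=8,interpolation=cv2.INTER_CUBIC))
E
```

```text
orange 117 (array([217.42735043, 192.46153846]), array([211, 182,  14,  21, 117], dtype=int32))
red 14 (array([225.85714286, 173.        ]), array([225, 171,   3,   6,  14], dtype=int32))
green 21 (array([240.33333333, 191.04761905]), array([237, 190,   8,   3,  21], dtype=int32))
wheel 1375 (array([224.37745455, 192.44      ]), array([ 194,  162,   61,   61, 1375], dtype=int32))
((223.73037719726562, 192.09632873535156), (60.28078079223633, 60.64973831176758), 39.99120330810547)
axis [521.56990279 183.91263907  46.        ] diam 128.65387849191634
red [561.75203343 178.43088111  50.        ] 40.554325206290024 -7.768492803053307
green [522.80100583 147.97659768  50.        ] 35.95712288384589 -88.03791874306582
orange [516.53181655 187.3123103  100.        ] 6.0778349248429295 145.98875258000692
```

View pics/c0.png

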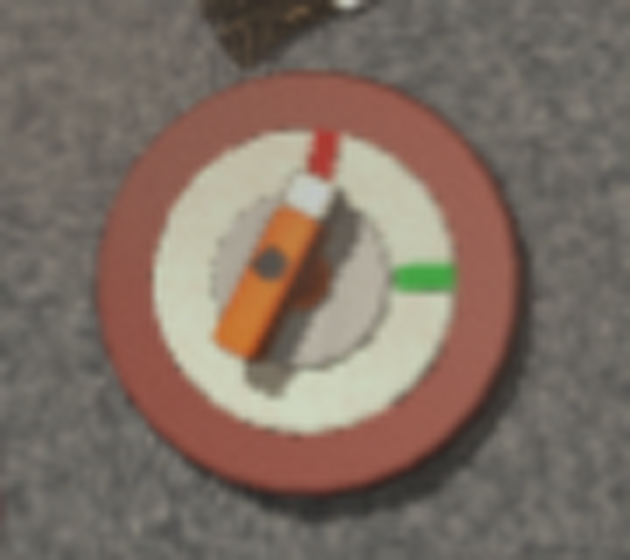

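View pics/s0.png

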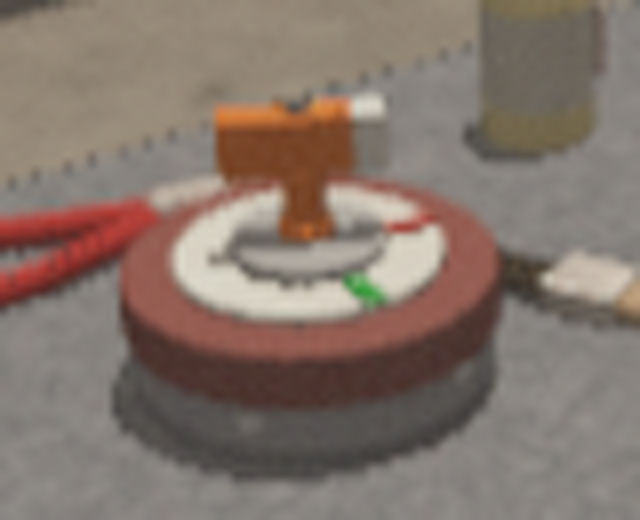

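The crops show the hub dot at about (218.6,189.4) in the top picture and the top of the hub at about (286.6,153.1) in the side picture. The red bearing is -7.8° and the green is -88.0°, 80.3° apart, which matches the 80° given. The bar is at roughly -26°, so it needs about 61° clockwise. Next I'll refine these values and move to a hover above the knob.

```bash
cat >> h.py <<'E'
def ori(deg): return (Ro.from_euler('z',deg,degrees=True)*Ro.from_euler('x',180,degrees=True)).as_rotvec()
def bar(im,box,z=102):
    m=masks(im,box)["orange"];l=big(m);v,u=np.nonzero(m)
    P=np.array([ray("top",(a,b),z)[:2] for a,b in zip(u,v)]);c=P.mean(0)
    d=np.linalg.eigh(np.cov((P-c).T))[1][:,1];return c,np.degrees(np.arctan2(d[1],d[0])),np.ptp((P-c)@d)
E
python3 - <<'E'
from h import *
im=cv2.imread("pics/top0.png");box=(190,158,260,226)
c,a,L=bar(im,box);print("bar",c,a,L)
hub=ray("top",(218.1,189.0),102);hs=ray("side",(286.2,152.7),102);w=ray("top",(311/7+180-.5,195/7+152-.5),102)
print("hub top",hub,"side",hs,"white",w,"ang",np.degrees(np.arctan2(*(w-hub)[1::-1])))
C=hub[:2]*.5+np.array([521.6,183.9])*.5;print("C",C)
th=-26.4
for k in(0,180):
    for z in(330,247):
        q=r.solve_ik([*C,z],ori(th+k));q2=r.solve_ik([*C,z],ori(th+k-70))
        print(k,z,None if q is None else np.round(q,2),None if q2 is None else np.round(q2,2))
E
```

```text
bar [516.37180819 186.9420784 ] 151.47111952819958 42.245629323173986
hub top [523.31879201 185.53497923 102.        ] side [524.89917905 192.18114969 102.        ] white [542.56851293 173.62977837 102.        ] ang -31.735173052971057
C [522.459396   184.71748962]
0 330 [ 0.    0.53 -0.56  1.83  0.36  0.88 -2.76] [ 0.34  0.74 -1.08  1.82  0.74  1.06  2.  ]
0 247 [-0.16  0.62 -0.34  1.88  0.32  0.69 -2.72] [ 0.33  0.91 -1.08  1.85  0.96  1.01  1.86]
180 330 [ 0.36  0.77 -1.13  1.81  0.79  1.09  0.05] [ 0.33  0.73 -1.06  1.82  0.73  1.05 -1.13]
180 247 [ 0.1   0.72 -0.71  1.87  0.64  0.8   0.16] [ 0.15  0.74 -0.77  1.86  0.69  0.83 -1.1 ]
```

The bar is at about -28.5°. The wheel, hub and bar-centre estimates all put the axis at about (522, 184.7); the side view's 7 mm difference in y is within its roughly 2-pixel depth error. Moving in.

```bash
python3 - <<'E'
from h import *
C=[522,184.7]
def st(t):
    s=r.sense();print(t,round(s["clock"],2),np.round(s["tcp_pos"],1),np.round(s["force"],1),np.round(s["ft_torque"],2),round(s["grip_width"],1),round(s["gripper_force"],1),np.round(s["joints"],2))
r.reach([*C,335],ori(151.5));st("hover")
print(r.move_linear([*C,247],vel=80,guard=12));st("down")
cv2.imwrite("pics/side1.png",cv2.resize(cams.camera("side")[100:220,220:380],None,fx=5,fy=5))
E
```

```text
hover 3.18 [522.4 183.9 334.8] [-0.2 -0.3 -0.4] [0.01 0.02 0.  ] 85.4 0.0 [ 0.37  0.76 -1.14  1.81  0.78  1.1   0.02]
False
down 4.43 [522.2 184.9 247.5] [ 0.2 -0.6 -0.1] [-0.05 -0.02  0.01] 85.4 0.0 [ 0.3   0.87 -1.03  1.86  0.91  0.97 -0.07]
```

View pics/side1.png

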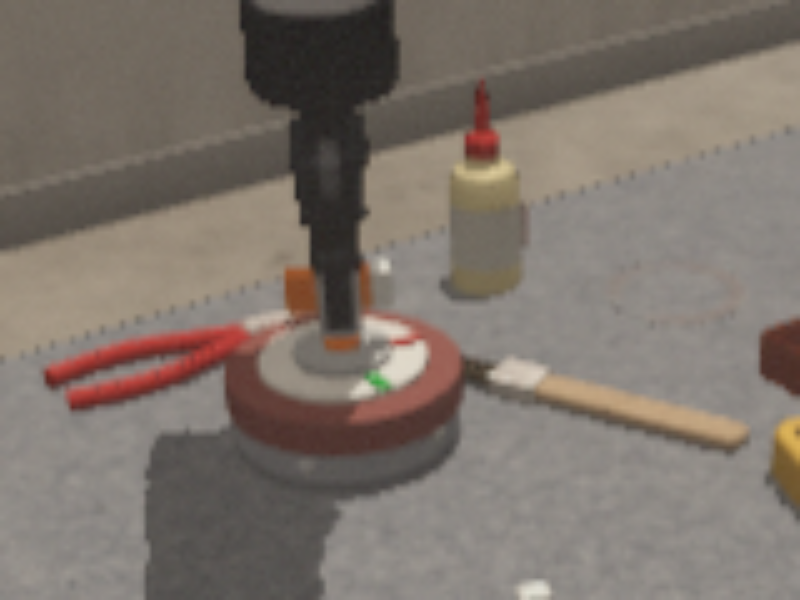

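The open fingers straddle the bar: the near finger is centred in front of the stem at about (340,300) in the crop, clear of the flange. Now I'll grip and turn in steps, watching the forces.

```bash
cat >> h.py <<'E'
def st(t):
    s=r.sense();print(t,round(s["clock"],2),np.round(s["tcp_pos"],1),np.round(s["force"],1),np.round(s["ft_torque"],2),round(s["grip_width"],1),round(s["gripper_force"],1),"yaw",round((Ro.from_rotvec(s["tool_rot"])*Ro.from_euler('x',180,degrees=True)).as_euler('zyx',degrees=True)[0],2))
E
python3 - <<'E'
from h import *
hand.grip(30,30);hand.grip(5,40);st("grip")
C=np.array([522,184.7])
for i,a in enumerate(np.linspace(151.5,131.5,3)[1:]):
    r.move_linear([*C,247+.17*(i+1)],ori(a),vel=15);st(a)
    if np.linalg.norm(r.sense()["force"])>30: print("STOP");break
E
```

```text
grip 5.33 [522.5 185.7 247.4] [ 2.3  3.7 -3.1] [ 0.69 -0.53  0.14] 13.3 42.9 yaw 151.54
141.5 5.66 [522.4 185.7 247.5] [ 3.6  4.4 -2.8] [ 0.83 -0.47 -0.12] 13.3 42.7 yaw 141.63
131.5 5.98 [522.4 185.7 247.7] [ 3.1  4.9 -2.8] [ 0.91 -0.51 -0.15] 13.2 42.7 yaw 131.72
```

```bash
python3 - <<'E'
from h import *
C=np.array([522.4,185.5])
for i,a in enumerate((118,105,92)):
    r.move_linear([*C,247.5+.2*(i+1)],ori(a),vel=15);st(a)
    if np.linalg.norm(r.sense()["force"])>30: print("STOP");break
r.hold(.3);st("held")
hand.grip(30);st("open30");hand.grip(85)
p=r.sense()["tcp_pos"]
r.move_linear([p[0],p[1],340],vel=120)
r.reach([420,-60,400],ori(92));st("away")
im=cams.camera("top");cv2.imwrite("pics/top2.png",im)
cv2.imwrite("pics/c2.png",cv2.resize(im[152:232,180:270],None,fx=7,fy=7,interpolation=cv2.INTER_CUBIC))
m=masks(im,(190,158,260,226));print(bar(im,(190,158,260,226)))
for k in("red","green"):
    g=big(m[k]);P=ray("top",g[0],50);print(k,g,P,[np.degrees(np.arctan2(P[1]-c[1],P[0]-c[0])) for c in((521.6,183.9),(522.4,185.5))])
E
```

```text
118 6.37 [522.5 186.  247.9] [ 2.1  3.4 -0.9] [ 0.62 -0.3  -0.11] 13.5 42.9 yaw 118.3
105 6.74 [522.5 186.  248.1] [ 1.8  4.5 -0.8] [ 0.88 -0.33 -0.14] 13.5 43.0 yaw 105.32
92 7.12 [522.4 186.  248.3] [1.6 4.4 0.1] [ 1.04 -0.26 -0.09] 13.5 43.1 yaw 92.33
held 7.42 [522.5 185.9 248.3] [2.5 4.5 1.5] [ 1.04 -0.18 -0.09] 13.4 43.3 yaw 92.28
open30 7.72 [522.2 184.7 247.7] [-0.1  0.6 -0.6] [ 0.04  0.04 -0.03] 29.9 0.0 yaw 92.05
away 10.28 [420.4 -59.3 400. ] [0.8 0.9 0.7] [ 0.01 -0.03 -0.01] 84.9 0.0 yaw 92.06
(array([521.52782477, 190.86719663]), np.float64(91.56619517390912), np.float64(42.588008733411044))
red (array([225.76470588, 173.64705882]), array([225, 171,   3,   7,  17], dtype=int32)) [560.3762871  178.63562558  50.        ] [np.float64(-7.73136218409702), np.float64(-10.24582604838198)]
green (array([240.33333333, 191.04761905]), array([237, 190,   8,   3,  21], dtype=int32)) [522.80100583 147.97659768  50.        ] [np.float64(-88.08517734711106), np.float64(-89.38771365154537)]
```

View pics/c2.png

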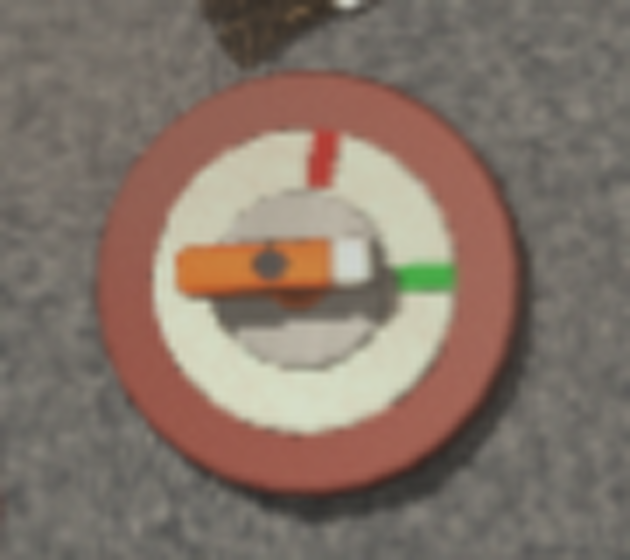

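The picture shows the white end at about (350,262) in the crop, pointing along the green mark at (425,278). The bar is at about -88.2° and the green mark at -88.1°, so they agree within about 1°. The gripper is clear, so I'm handing in.

```bash
python3 -c "
from workcell import job
print(job.finish_job())"
```

```text
the job is handed in; nothing more can be done
None
```

I turned the orange knob about 60° clockwise until its white end pointed at the green mark, within about 1° in the final picture, then let go of it; the black knob was not touched, and the job was handed in at about 10 s of the 48 s allowed.

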